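# Reset the pasta machine's thickness knob: pull out, turn to the mark, push home

## Robot

A 6-joint arm with a two-finger parallel gripper is mounted at the origin on the work surface. World frame = base frame: x ahead of the robot, y to its left, z up, the work surface at z = 0. Lengths are in m, angles in rad, forces in N, time in s.
With the tool pointing down it reaches from about 0.425 to 0.95 m from the base axis. Payload 14.7 kg.
Tool frame: the origin (TCP) lies midway between the tips of the shut fingers; the grasp point (between the pads) lies 19 mm behind it (r.grip_depth is the distance from the TCP to the grasp point, in m); z points along the fingers, y is the line along which they close (so a half turn about z gives the same grasp; the last joint's range is limited). The gripper opens to 85 mm and grips with 20 to 120 N. Pads are 22 mm wide; open, the fingers measure 114 mm over their backs; the gripper's body (76 mm by 85 mm) begins 54 mm behind the grasp point. The pads swing forward as they close: fully open they stand 13 mm farther back than shut.
Start: joints at [-0.047, 0.48, 1.596, -0, 1.065, -0.047], TCP at [0.65, 0, 0.231] pointing down, gripper open.
Joint ranges: [-2.75, 2.75], [-0.82, 2.05], [0.23, 2.67], [-1.56, 4.7], [0.09, 2.69], [-2.92, 2.92]. Speed limits (rad/s): [1.89, 1.89, 2.39, 3.01, 3.01, 3.01].

## Interface

Orientations are given as a unit quaternion [w, x, y, z].
In Python, from plant import status, cams, job, r gives the robot as it stands.
- The arm moves only by the tool play_rows, never from a script. Its arguments are lists of equal length, an entry for each row: "gripper": the gripper's target within -1 to 1 (fully open at 1, half-way at 0, shut at -1); "travel": the shift along the world's x, y, z each as a share of 0.05 m, from -1 to 1, a list of three; "delta_rot": the turn, a rotation vector about the world's x, y, z each as a share of 0.1 rad, from -1 to 1, a list of three. In form: {"gripper": [gripper, ...], "travel": [[dx, dy, dz], ...], "delta_rot": [[ax, ay, az], ...]}. A call has 1 to 20 rows; each row shifts and turns the commanded pose from where the row before left it; what a row does not reach is not made up. A row lasts 1/10 s, in which the tool goes at most 50 mm and 8.59 degrees, less where a joint would pass 70% of its speed; a pose out of reach is approached as far as the arm can. A call with a number of a shift or a turn outside -1 to 1 is refused whole. A call with a gripper value outside its range is refused whole. The fingers move at their own pace and stop on an object; "grip_force" is the grip in N (left out, the last holds). Time passes only in rows, so rows that do not move let the fingers close. It gives the time, the measured TCP pose, the force, the opening and the grip force at its end, in the units of the state.
- status.get_obs(): the state, without advancing time (a new reading comes with each control period).
- cams.capture(name): name is "scene" or "side" or "wrist"; returns the picture (400x640x3 uint8, red, green, blue); there is no depth.
- cams.camera_model(name): a dict with "camera_matrix" (3x3 intrinsics, pixels), "xyz" and "orientation" of the camera in the world. Camera axes: x right, y down, z forward; pixel columns grow to the right and rows downward; lengths in m; the calibration is good to about 2 mm. A picture is of the moment at which its call begins: read the wrist's pose just before it. camera_model takes no time and is no camera call; for the wrist camera it gives the pose at the moment of the call.
- job.sign_off(): hands the job in; it is judged then, once.
The state is a dict: "t": time; "qpos": joint angles; "qvel": joint speeds; "effort": joint torques, N m; "tcp_pos": TCP position; "tcp_rot": TCP orientation; "ft_force": force on the tool from outside, world axes, zero at the start; "ft_torque": the same for the moment, N m; "opening": finger opening in m; "grasp_force": force on a finger pad.
Only numpy, scipy, OpenCV 4.12 (cv2) and the standard library are available. Lean on these libraries where they do the work, as an engineer would, in place of code of your own. Each camera call takes 0.05 s, during which the arm holds its last target. There are 200 camera calls.

## Task

Get the pasta machine ready for a new batch of dough: pull the thickness knob on its side straight out until it clicks and stays out, turn it while it is out until the point of its teardrop collar is in line with the diamond mark above it, then push it fully home so that the setting is locked. Let go of the knob at the end, with the point still on the mark, and do not disturb the things lying around the machine.

Things in the scene. Friction and masses are not known exactly. Their poses are not given: they have to be found in the camera images.
- pasta_machine: Chromed hand-cranked pasta machine, 190 mm wide along its y (over the cheeks), 135 mm deep, 160 mm high, fixed to the worktop by a suction foot. Origin: centre of its underside; z up. The thickness knob sticks out level from the flat arched cheek on its -y side (cheek's outer face at y = -95 mm), axis parallel to y, 92 mm above the worktop. Out = along its -y. Crank on the other cheek.
- knob_grip (a point): Centre of the round grip of the black knob, on its axis. Grip: fluted cylinder 44 mm across, 42 mm long, from 13 to 55 mm out of the cheek's face when home, this point 40 mm out; it moves with the knob. Between grip and cheek the knob has an 8 mm thick teardrop collar, 27 mm in radius, with one point. The point's axes are the knob's: y along the axis towards the machine.
- pointer_tip (a point): Point of the knob's teardrop collar, 38 mm from the knob's axis; it moves and turns with the knob.
- index_mark (a point): Lower point of the raised black diamond (8 mm thick) on the arched cheek, straight above the knob's axis by 40.6 mm: the mark the collar's point is set to. Fixed to the machine. The cheek is an arch of 53 mm radius about the knob's axis (top at 145 mm); the feed tray behind it reaches 160 mm and starts 25 mm inside the cheek's outer face.
- regulator_pull (a joint): How far the knob is out, in m: 0 = fully home, 0.014 = fully out. A sprung catch holds it at either end: about 8 N pulls it off or pushes it back; past the middle (0.007) the catch goes over and snaps the knob to the other end. Let go before the middle, it springs back.
- regulator_turn (a joint): Knob's angle about the machine's +y, rad: 0 = collar's point straight up, on the diamond; positive = point leans to the machine's +x. Starts at 0.55 to 1.2, to be turned to 0; range -1.6 to 2.6; turns easily (0.06 N m), stays put. A locking pin behind the collar meets a post near 0.45 unless the knob is out over 5 mm; on the mark it drops between two posts (play 4 degrees).
- pot_stand: Bystander: round wooden pot stand, 170 mm across, 18 mm high. Origin: centre of its underside.
- spoon_rest: Bystander: blue ceramic spoon rest, round dish 100 mm across and 24 mm high with a handle reaching 135 mm along its -x. Origin: under the centre of the dish.
- salt_cellar: Bystander: round glass salt cellar with a closed hinged steel top, 82 mm across, 52 mm high. Origin: centre of its underside.
- turner: Bystander: black plastic slotted turner lying flat, 325 mm long along its x, 79 mm wide at the blade, 13 mm high. Origin: on the worktop, near its middle.

How it is judged:
By the outcome, as a careful person would: the job done as asked, in the order asked, and still so for the second after the job is handed in, with the robot touching nothing.
It also fails if it takes over 40 s, if anything falls off the work surface, if the arm or the gripper's body presses on something with over 40 N, if the wrist force passes 120 N, or if a joint passes its speed limit or range.

## Working session

There is one attempt and no reset: what is moved stays moved. The work goes in short steps, Python scripts to look and compute and a tool call to move; the robot and the scene stay as the last step left them, time stands still between calls to the robot, and variables do not carry over. Pictures are saved under pics/ and viewed, at most 10 in all, crops included, and the job is handed in when it is done.

Besides the shell and the picture viewer there is one more tool, called after ">>>" by a JSON object that holds its "name" and its "arguments", one argument or row to a line. play_rows: Moves the arm, as the interface text tells. Shift numbers are shares of 0.05 m and turn numbers shares of 0.1 rad, none past 1 either way. Its arguments: {"type":"object","properties":{"gripper":{"type":"array","items":{"type":"number"}},"travel":{"type":"array","items":{"type":"array","items":{"type":"number"}}},"delta_rot":{"type":"array","items":{"type":"array","items":{"type":"number"}}},"grip_force":{"type":"number"}},"required":["gripper","travel","delta_rot"]}

```bash
ls; mkdir -p pics; python3 - <<'E'
from plant import status,cams,job,r
import cv2,numpy as np
o=status.get_obs();print(o['t'],o['tcp_pos'],o['tcp_rot'],o['opening'])
for n in['scene','side']:
    im=cams.capture(n);cv2.imwrite(f'pics/{n}0.png',im[:,:,::-1])
    m=cams.camera_model(n);print(n,m)
E
```

```text
pics
0.0 [6.49587133e-01 2.69704003e-05 2.30684802e-01] [-4.39671359e-04  7.07105369e-01  7.07107938e-01 -4.10739361e-04] 0.08562626154274461
scene {'camera_matrix': array([[377.20435836,   0.        , 324.21440369],
       [  0.        , 377.20435836, 194.21593291],
       [  0.        ,   0.        ,   1.        ]]), 'xyz': array([1.00478698, 0.59144873, 0.84683279]), 'orientation': array([-0.10427564,  0.25210668,  0.87934096, -0.39029256])}
side {'camera_matrix': array([[366.59627725,   0.        , 316.12145842],
       [  0.        , 366.59627725, 201.08493657],
       [  0.        ,   0.        ,   1.        ]]), 'xyz': array([0.43688498, 0.62815711, 0.66322112]), 'orientation': array([ 0.03492976, -0.0734713 ,  0.89451969, -0.43956387])}
```

View pics/scene0.png

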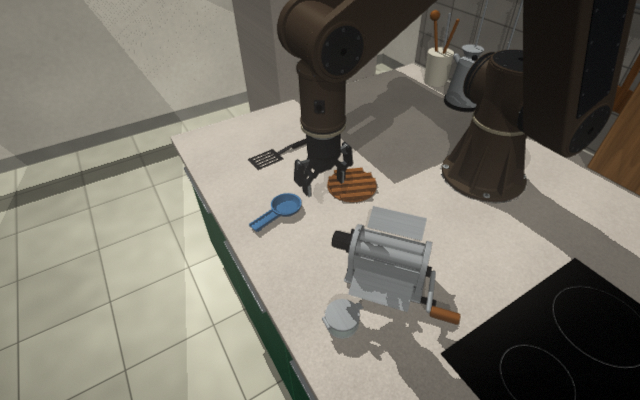

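View pics/side0.png

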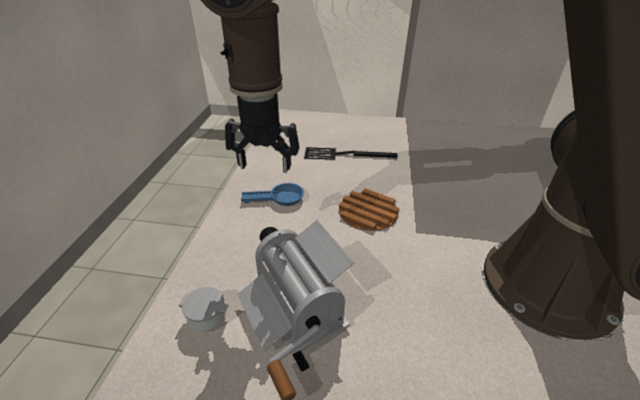

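Scene: machine at about (390,265), its knob at (341,240), crank at (430,285); side: knob at (268,234). Bystanders are the pot stand and spoon rest on the knob side. I'll work out the knob position and axis.

```bash
cat > h.py <<'E'
from plant import status,cams,job,r
import cv2,numpy as np
from scipy.spatial.transform import Rotation as R
def rot(q): return R.from_quat(np.roll(q,-1)).as_matrix()
def ray(m,p):
    d=rot(m['orientation'])@np.linalg.inv(m['camera_matrix'])@[p[0],p[1],1.]
    return np.array(m['xyz']),d/np.linalg.norm(d)
def plane(m,p,z):
    o,d=ray(m,p);return o+d*(z-o[2])/d[2]
def tri(ms,ps):
    A=0;b=0
    for m,p in zip(ms,ps):
        o,d=ray(m,p);P=np.eye(3)-np.outer(d,d);A=A+P;b=b+P@o
    return np.linalg.solve(A,b)
def proj(m,X):
    c=rot(m['orientation']).T@(np.array(X)-m['xyz']);k=m['camera_matrix']@c;return k[:2]/k[2]
E
python3 - <<'E'
from h import *
s,d=cams.camera_model('scene'),cams.camera_model('side')
np.set_printoptions(precision=3,suppress=True)
print('knob',tri([s,d],[(341,240),(268,235)]),plane(s,(341,240),.1),plane(d,(268,235),.1))
print('tray corners z.16?',[tri([s,d],[a,b]) for a,b in [((372,207),(316,223)),((426,218),(353,262))]])
for n,a,b,z in [('spoon',(286,205),(288,194),.015),('pot',(352,185),(369,209),.018),('salt',(341,315),(203,306),.045),('spoonhandle',(252,227),(243,197),.01)]:
    print(n,plane(s,a,z),plane(d,b,z))
a=cv2.imread('pics/scene0.png')[170:350,290:490];b=cv2.imread('pics/side0.png')[190:390,170:380]
a=cv2.resize(a,(400*800//800,360));b=cv2.resize(b,(400,381))[:360]
cv2.imwrite('pics/c.png',np.hstack([a,b]))
E
```

```text
knob [0.639 0.06  0.105] [0.639 0.062 0.1  ] [0.64  0.049 0.1  ]
tray corners z.16? [array([0.532, 0.046, 0.15 ]), array([0.445, 0.155, 0.158])]
spoon [ 0.665 -0.213  0.015] [ 0.66  -0.221  0.015]
pot [ 0.435 -0.177  0.018] [ 0.419 -0.185  0.018]
salt [0.739 0.214 0.045] [0.734 0.216 0.045]
spoonhandle [ 0.793 -0.188  0.01 ] [ 0.789 -0.191  0.01 ]
```

View pics/c.png

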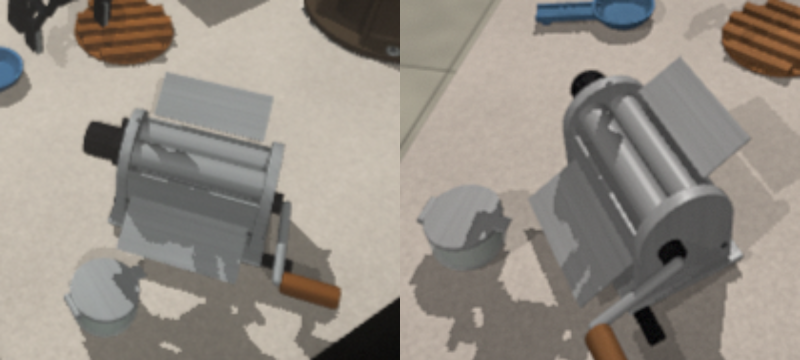

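>>> {"name": "play_rows", "arguments": {
  "gripper": [1,1,1,1,1,1,1,1,1,1,1,1,1,1,1,1],
  "travel": [
    [0.3,-0.2,0],
    [0.3,-0.2,0],
    [0.3,-0.2,0],
    [0.3,-0.2,0],
    [0,0,0],
    [0,0,0],
    [0,0,0],
    [0,0,0],
    [0,0,0],
    [0,0,0],
    [0,0,0],
    [0,0,0],
    [0,0,0],
    [0,0,0],
    [0,0,0],
    [0,0,0]
  ],
  "delta_rot": [
    [0,0,0.96],
    [0,0,0.96],
    [0,0,0.96],
    [0,0,0.96],
    [0,0,0.96],
    [0,0,0.96],
    [0,0,0.96],
    [0.77,0.61,0],
    [0.77,0.61,0],
    [0.77,0.61,0],
    [0.77,0.61,0],
    [0.77,0.61,0],
    [0.77,0.61,0],
    [0.77,0.61,0],
    [0.77,0.61,0],
    [0,0,0]
  ]
}}

```text
t: 1.7
tcp_pos: [0.7093, -0.0414, 0.2272]
tcp_rot: [-0.348, 0.402, 0.83, 0.167]
ft_force: [1.2, 0.1, -2.4]
opening: 0.0858
grasp_force: 0.0
```

```bash
python3 - <<'E'
from h import *
np.set_printoptions(precision=3,suppress=True)
o=status.get_obs();print(o['t'],o['tcp_pos'],o['qpos'],o['ft_force']);print(rot(o['tcp_rot']))
m=cams.camera_model('wrist');im=cams.capture('wrist');cv2.imwrite('pics/w1.png',im[:,:,::-1])
print(m['camera_matrix'],m['xyz'],rot(m['orientation'])[:,2],[x for x in dir(r) if x[0]!='_'])
E
```

```text
1.7 [ 0.709 -0.041  0.227] [-0.31   0.973  0.904  0.436  1.931 -0.966] [ 1.188  0.137 -2.388]
[[-0.435  0.784 -0.443]
 [ 0.552  0.621  0.557]
 [ 0.712 -0.002 -0.702]]
[[341.497   0.    317.332]
 [  0.    341.497 203.852]
 [  0.      0.      1.   ]] [ 0.743 -0.084  0.373] [-0.316  0.395 -0.863] ['MotionError', 'grip_depth']
```

View pics/w1.png

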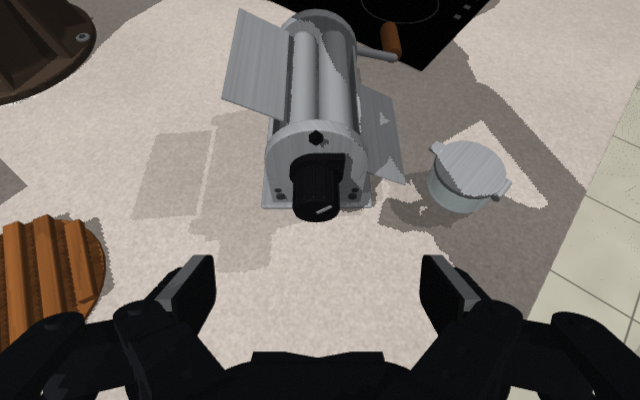

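The wrist view shows the diamond at (316,138), the knob at (317,190), and the collar point leaning right near (344,157). I'll take one enlarged crop.

```bash
python3 - <<'E'
from h import *
a=cv2.imread('pics/w1.png')[110:230,240:400]
g=np.clip(a.astype(float)*1.8,0,255).astype(np.uint8)
cv2.imwrite('pics/w1c.png',cv2.resize(g,(800,600),interpolation=cv2.INTER_CUBIC))
E
```

```text
(no output)
```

View pics/w1c.png

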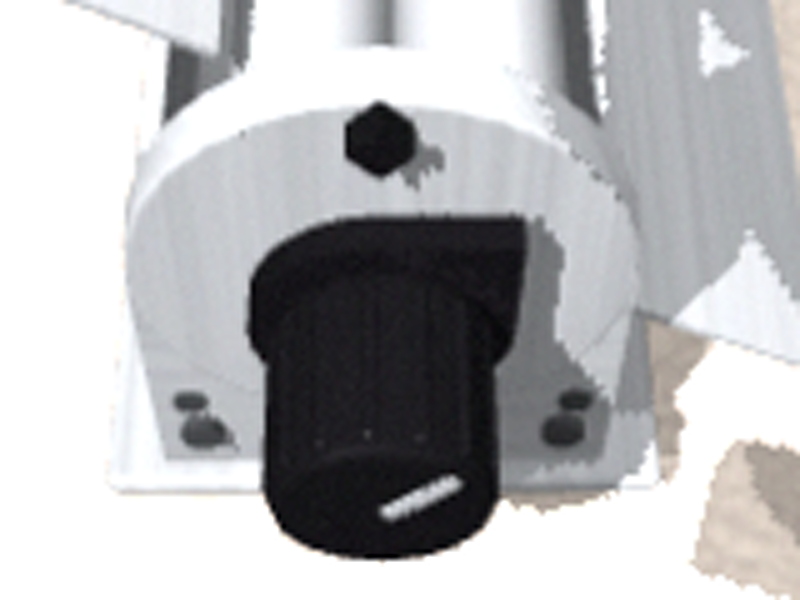

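Crop: end face centre at about (316.4,211), diamond's lower point (316,145.6), collar tip (345,154), base plate edge (262,208)–(371,207.4), and the white stripe runs from the centre toward (332,206).

```bash
cat >> h.py <<'E'
def onplane(m,p,p0,n):
    o,d=ray(m,p);return o+d*((p0-o)@n)/(d@n)
E
python3 - <<'E'
from h import *
np.set_printoptions(precision=4,suppress=True)
m=cams.camera_model('wrist')
f=lambda u,v:(240+u/5,110+v/5)
E=plane(m,f(382,505),.092);D=plane(m,f(380,178),.1326)
a,b=[plane(m,f(*p),.004) for p in((110,490),(655,487))]
e=b-a;print('end',E,'diam',D,'dist',np.linalg.norm((E-D)[:2]),'base',np.linalg.norm(e),'yaw base',np.arctan2(e[1],e[0]))
d=(D-E)[:2];print('yaw axis',np.arctan2(-d[0],d[1]))
for yaw in (np.arctan2(e[1],e[0]),np.arctan2(-d[0],d[1])):
    x=np.array([np.cos(yaw),np.sin(yaw),0]);y=np.array([-x[1],x[0],0])
    c=E+y*.042
    for u,v in((525,240),(525,218)):
        T=onplane(m,f(u,v),c,y)-c;print('tip',T@x,T[2],np.arctan2(T@x,T[2]))
    S=onplane(m,f(460,482),E,y)-onplane(m,f(385,515),E,y);print('stripe',np.arctan2(S@x,S[2]))
    print('grip',E+y*.015)
E
```

```text
end [0.6449 0.0383 0.092 ] diam [0.6164 0.0738 0.1326] dist 0.04546595144916317 base 0.13582177877227972 yaw base 0.6763084736301727
yaw axis 0.6768197148761476
tip 0.02713914655574012 0.02659837891969513 0.7954609524536453
tip 0.026686425065809805 0.03317630703759858 0.6774072035563906
stripe 0.8342253734160422
grip [0.6355 0.05   0.092 ]
tip 0.027162499354500682 0.026580426798930745 0.7962284221697284
tip 0.026709715283098564 0.033159107897157536 0.6780866000768899
stripe 0.83474150055655
grip [0.6355 0.05   0.092 ]
```

>>> {"name": "play_rows", "arguments": {
  "gripper": [1,1,1,1,1,1,1],
  "travel": [
    [-0.11,0.225,-0.32],
    [-0.11,0.225,-0.32],
    [-0.11,0.225,-0.32],
    [-0.11,0.225,-0.32],
    [-0.11,0.225,-0.32],
    [-0.11,0.225,-0.32],
    [0,0,0]
  ],
  "delta_rot": [
    [-0.626,0.78,0],
    [-0.626,0.78,0],
    [-0.626,0.78,0],
    [-0.626,0.78,0],
    [0,0,0],
    [0,0,0],
    [0,0,0]
  ]
}}

```text
t: 2.45
tcp_pos: [0.6759, 0.0297, 0.1345]
tcp_rot: [-0.416, 0.461, 0.783, -0.003]
ft_force: [0.1, 0.4, -0.5]
opening: 0.0854
grasp_force: 0.0
```

```bash
cat > st.py <<'E'
from h import *
np.set_printoptions(precision=4,suppress=True)
o=status.get_obs();Q=rot(o['tcp_rot']);t=o['tcp_pos']
xm=np.array([.780,.626,0]);ym=np.array([-.626,.780,0]);Z=np.array([0,0,1.]);G=np.array([.636,.0495,.092])
M=np.stack([xm,ym,Z])
g=t-.022*Q[:,2]
print('t',o['t'],'tcp',t,'q',o['qpos'],'open',o['opening'],'F(m)',M@o['ft_force'],'T(m)',M@o['ft_torque'],'gf',o['grasp_force'])
print('tool y,z in m',M@Q[:,1],M@Q[:,2],'roll',np.arctan2(-(M@Q[:,1])[2],(M@Q[:,1])[0]))
print('grasp-G in m',M@(g-G),'to-go TCP world',G-g,'in tool',Q.T@(G-g))
E
python3 st.py
```

```text
t 2.45 tcp [0.6759 0.0297 0.1345] q [-0.1531  1.1006  0.8888  0.3016  1.9597 -0.6648] open 0.08538330845125246 F(m) [ 0.3584  0.224  -0.5167] T(m) [-0.3447 -0.1339  0.031 ] gf 0.0
tool y,z in m [ 0.9214 -0.0027 -0.389 ] [-0.2738  0.7061 -0.6532] roll 0.39946435359458343
grasp-G in m [ 0.0248 -0.0559  0.0568] to-go TCP world [-0.0543  0.0281 -0.0568] in tool [-0.0042 -0.0008  0.0834]
```

>>> {"name": "play_rows", "arguments": {
  "gripper": [1,1,1,1,1],
  "travel": [
    [-0.27,0.14,-0.285],
    [-0.27,0.14,-0.285],
    [-0.27,0.14,-0.285],
    [-0.27,0.14,-0.285],
    [0,0,0]
  ],
  "delta_rot": [
    [0,0,0],
    [0,0,0],
    [0,0,0],
    [0,0,0],
    [0,0,0]
  ]
}}

```text
t: 2.95
tcp_pos: [0.6218, 0.0559, 0.0787]
tcp_rot: [-0.417, 0.462, 0.783, -0.003]
ft_force: [0.7, 0.7, 1.0]
opening: 0.0852
grasp_force: 0.0
```

```bash
python3 st.py; python3 -c "
from h import *
im=cams.capture('wrist');cv2.imwrite('pics/w2.png',im[:,:,::-1])"
```

```text
t 2.95 tcp [0.6218 0.0559 0.0787] q [-0.1335  1.0699  1.1142  0.3004  1.7684 -0.7066] open 0.08522217004486965 F(m) [0.9662 0.1372 0.9984] T(m) [-0.3608 -0.144  -0.0059] gf 0.0
tool y,z in m [ 0.9214 -0.0041 -0.3888] [-0.2724  0.7068 -0.6529] roll 0.3992835045110846
grasp-G in m [-0.0011 -0.0017  0.001 ] to-go TCP world [-0.0002  0.002  -0.001 ] in tool [0.0008 0.0014 0.0016]
```

View pics/w2.png

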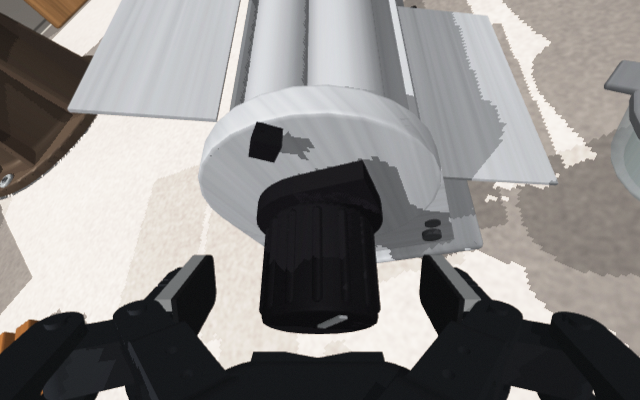

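The knob is centred between the pads (knob at 262–380, pads at 213 and 422). Closing.

>>> {"name": "play_rows", "arguments": {
  "gripper": [-1,-1,-1,-1,-1,-1,-1,-1],
  "travel": [
    [0,0,0],
    [0,0,0],
    [0,0,0],
    [0,0,0],
    [0,0,0],
    [0,0,0],
    [0,0,0],
    [0,0,0]
  ],
  "delta_rot": [
    [0,0,0],
    [0,0,0],
    [0,0,0],
    [0,0,0],
    [0,0,0],
    [0,0,0],
    [0,0,0],
    [0,0,0]
  ],
  "grip_force": 40
}}

```text
t: 3.8
tcp_pos: [0.6238, 0.055, 0.0789]
tcp_rot: [-0.416, 0.462, 0.783, -0.002]
ft_force: [2.7, -3.9, 5.6]
opening: 0.0432
grasp_force: 40.2
```

```bash
python3 st.py
```

```text
t 3.8 tcp [0.6238 0.055  0.0789] q [-0.1349  1.0714  1.1089  0.3012  1.7705 -0.7063] open 0.04320191423405891 F(m) [-0.3918 -4.7291  5.6009] T(m) [-0.2257 -0.0193  0.0812] gf 40.19275367259979
tool y,z in m [ 0.9221 -0.0057 -0.3872] [-0.2702  0.7068 -0.6539] roll 0.3975345057040386
grasp-G in m [-0.0001 -0.0036  0.0013] to-go TCP world [-0.0022  0.0029 -0.0013] in tool [0.0018 0.0006 0.0034]
```

>>> {"name": "play_rows", "arguments": {
  "gripper": [-1,-1,-1,-1,-1,-1],
  "travel": [
    [0.05,-0.0624,0],
    [0.05,-0.0624,0],
    [0.05,-0.0624,0],
    [0.05,-0.0624,0],
    [0,0,0],
    [0,0,0]
  ],
  "delta_rot": [
    [0,0,0],
    [0,0,0],
    [0,0,0],
    [0,0,0],
    [0,0,0],
    [0,0,0]
  ]
}}

```text
t: 4.4
tcp_pos: [0.6327, 0.0437, 0.0788]
tcp_rot: [-0.418, 0.462, 0.783, -0.002]
ft_force: [-4.6, 6.5, 5.6]
opening: 0.0426
grasp_force: 46.7
```

```bash
python3 st.py
```

```text
t 4.4 tcp [0.6327 0.0437 0.0788] q [-0.1464  1.0882  1.0699  0.295   1.798  -0.7091] open 0.042640141279789844 F(m) [0.5165 7.9432 5.6491] T(m) [ 1.0449 -0.0736 -0.536 ] gf 46.66063964366913
tool y,z in m [ 0.9217 -0.0041 -0.3883] [-0.2713  0.7089 -0.6512] roll 0.3987418288682267
grasp-G in m [-0.0002 -0.018   0.0011] to-go TCP world [-0.0112  0.0142 -0.0011] in tool [0.0121 0.0005 0.0134]
```

>>> {"name": "play_rows", "arguments": {
  "gripper": [-1,-1,-1,-1,-1,-1,-1,-1,-1,-1,-1,-1,-1,-1,-1,-1,-1],
  "travel": [
    [0.012,0.0095,-0.005],
    [0.012,0.0095,-0.005],
    [0.012,0.0095,-0.004],
    [0.012,0.0095,-0.004],
    [0.012,0.0095,-0.002],
    [0.012,0.0095,-0.002],
    [0.012,0.0095,-0.001],
    [0.012,0.0095,-0.001],
    [0.012,0.0095,0.001],
    [0.012,0.0095,0.001],
    [0.012,0.0095,0.002],
    [0.012,0.0095,0.002],
    [0.012,0.0095,0.004],
    [0.012,0.0095,0.004],
    [0.012,0.0095,0.005],
    [0.012,0.0095,0.005],
    [0,0,0]
  ],
  "delta_rot": [
    [0.313,-0.39,0],
    [0.313,-0.39,0],
    [0.313,-0.39,0],
    [0.313,-0.39,0],
    [0.313,-0.39,0],
    [0.313,-0.39,0],
    [0.313,-0.39,0],
    [0.313,-0.39,0],
    [0.313,-0.39,0],
    [0.313,-0.39,0],
    [0.313,-0.39,0],
    [0.313,-0.39,0],
    [0.313,-0.39,0],
    [0.313,-0.39,0],
    [0.313,-0.39,0],
    [0.313,-0.39,0],
    [0,0,0]
  ]
}}

```text
t: 6.1
tcp_pos: [0.6414, 0.0507, 0.0787]
tcp_rot: [-0.26, 0.324, 0.847, 0.331]
ft_force: [-7.8, 5.2, 5.3]
opening: 0.0429
grasp_force: 46.6
```

```bash
python3 st.py; python3 -c "
from h import *
im=cams.capture('wrist');cv2.imwrite('pics/w3.png',im[:,:,::-1])
a=im[60:360,160:500,::-1];cv2.imwrite('pics/w3c.png',cv2.resize(np.clip(a*1.6,0,255).astype(np.uint8),(680,600),interpolation=cv2.INTER_CUBIC))"
```

```text
t 6.1 tcp [0.6414 0.0507 0.0787] q [-0.3346  0.9392  1.4637  0.6733  1.3964 -1.5276] open 0.042925941726462975 F(m) [-2.8593  8.9599  5.2549] T(m) [1.0933 0.0935 0.8432] gf 46.632848381996155
tool y,z in m [ 0.9201 -0.006   0.3919] [ 0.2801  0.7096 -0.6466] roll -0.40269543987781137
grasp-G in m [-0.0012 -0.0181  0.0009] to-go TCP world [-0.0104  0.0148 -0.0009] in tool [0.0118 0.0006 0.0137]
```

View pics/w3c.png

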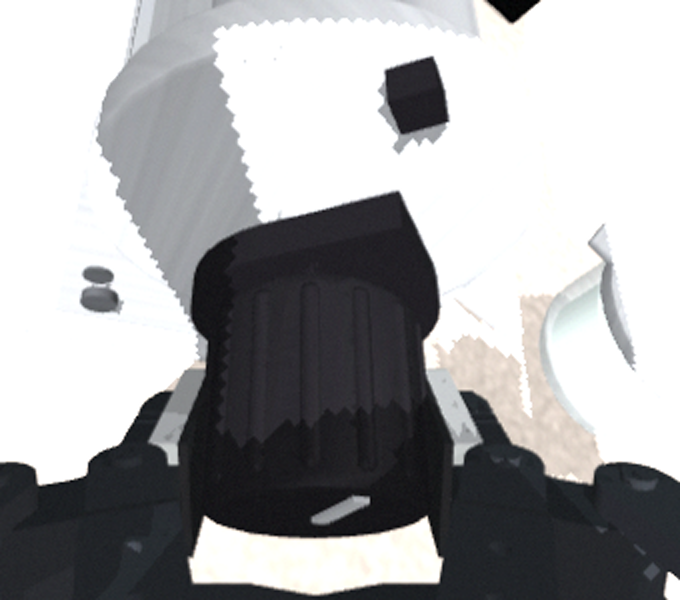

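Crop: collar tip front edge at about (364,175), its back edge at (360,156), diamond's lower front point at (361,127). Computing the angle.

```bash
python3 - <<'E'
from h import *
np.set_printoptions(precision=4,suppress=True)
xm=np.array([.780,.626,0]);ym=np.array([-.626,.780,0]);Z=np.array([0,0,1.]);G=np.array([.636,.0495,.092]);M=np.stack([xm,ym,Z])
m=cams.camera_model('wrist')
for n,u,v,d in(('diam',402,134,.008),('tipfront',408,230,.027),('tipfront',410,238,.027),('tipback',400,192,.019)):
    P=M@(onplane(m,(160+u/2,60+v/2),G+ym*(.040-d),ym)-G);print(n,P,np.arctan2(P[0],P[2]))
for a in(0,.05,-.05):print(a,proj(m,G+ym*.013+.038*(np.sin(a)*xm+np.cos(a)*Z))*2-[320,120])
E
```

```text
diam [-0.0007  0.032   0.0399] -0.016548641182490834
tipfront [0.001  0.013  0.0365] 0.026544932783625904
tipfront [0.0025 0.013  0.0345] 0.07372215811365725
tipback [-0.0001  0.021   0.0367] -0.0028390567992420948
0 [407.3975 224.2185]
0.05 [416.7552 226.7966]
-0.05 [397.6644 221.9079]
```

>>> {"name": "play_rows", "arguments": {
  "gripper": [-1,-1,-1,-1,-1,-1,-1,-1,-1],
  "travel": [
    [0.007,0.005,0],
    [0,0,0],
    [-0.05,0.0624,0],
    [-0.05,0.0624,0],
    [-0.05,0.0624,0],
    [-0.05,0.0624,0],
    [-0.05,0.0624,0],
    [0,0,0],
    [0,0,0]
  ],
  "delta_rot": [
    [0.188,-0.234,0],
    [0,0,0],
    [0,0,0],
    [0,0,0],
    [0,0,0],
    [0,0,0],
    [0,0,0],
    [0,0,0],
    [0,0,0]
  ]
}}

```text
t: 7.05
tcp_pos: [0.633, 0.063, 0.0786]
tcp_rot: [-0.248, 0.319, 0.849, 0.34]
ft_force: [5.3, -27.6, 9.3]
opening: 0.0431
grasp_force: 50.2
```

```bash
python3 st.py
```

```text
t 7.05 tcp [0.633  0.063  0.0786] q [-0.3299  0.9218  1.5149  0.7008  1.3581 -1.5737] open 0.04311043592613532 F(m) [-13.1687 -24.8214   9.3432] T(m) [-1.8177  1.0202  0.6033] gf 50.16838610172272
tool y,z in m [ 0.9078 -0.0039  0.4197] [ 0.3012  0.7026 -0.6449] roll -0.43302646356157753
grasp-G in m [-0.0006 -0.0031  0.0008] to-go TCP world [-0.0015  0.0027 -0.0008] in tool [0.0015 0.0002 0.0028]
```

>>> {"name": "play_rows", "arguments": {
  "gripper": [-1,-1,1,1,1,1,1,1,1,1],
  "travel": [
    [0.02,-0.025,0],
    [0.02,-0.025,0],
    [0,0,0],
    [0,0,0],
    [0,0,0],
    [0,0,0],
    [0,0,0],
    [0,0,0],
    [0,0,0],
    [0,0,0]
  ],
  "delta_rot": [
    [0,0,0],
    [0,0,0],
    [0,0,0],
    [0,0,0],
    [0,0,0],
    [0,0,0],
    [0,0,0],
    [0,0,0],
    [0,0,0],
    [0,0,0]
  ]
}}

```text
t: 8.05
tcp_pos: [0.6324, 0.064, 0.0783]
tcp_rot: [-0.252, 0.318, 0.848, 0.341]
ft_force: [0.3, 0.5, -0.0]
opening: 0.0854
grasp_force: 0.0
```

>>> {"name": "play_rows", "arguments": {
  "gripper": [1,1,1,1,1,1,1,1,1,1,1,1],
  "travel": [
    [0.07,-0.245,0.215],
    [0.07,-0.245,0.215],
    [0.07,-0.245,0.215],
    [0.07,-0.245,0.215],
    [0.07,-0.245,0.215],
    [0.07,-0.245,0.215],
    [0,0,0.2],
    [0,0,0.2],
    [0,0,0.2],
    [0,0,0.2],
    [0,0,0],
    [0,0,0]
  ],
  "delta_rot": [
    [0,0,0],
    [0,0,0],
    [0,0,0],
    [0,0,0],
    [0,0,0],
    [0,0,0],
    [-0.626,0.78,0],
    [-0.626,0.78,0],
    [-0.626,0.78,0],
    [-0.626,0.78,0],
    [0,0,0],
    [0,0,0]
  ]
}}

```text
t: 9.25
tcp_pos: [0.6536, -0.0095, 0.1826]
tcp_rot: [-0.338, 0.395, 0.835, 0.181]
ft_force: [-0.0, -0.3, 0.3]
opening: 0.0852
grasp_force: 0.0
```

```bash
python3 st.py; python3 - <<'E'
from h import *
im=cams.capture('wrist');a=im[50:250,220:420,::-1]
cv2.imwrite('pics/w4c.png',cv2.resize(np.clip(a*1.6,0,255).astype(np.uint8),(600,600),interpolation=cv2.INTER_CUBIC))
E
```

```text
t 9.25 tcp [ 0.6536 -0.0095  0.1826] q [-0.3022  0.8967  1.1826  0.4362  1.7271 -1.0707] open 0.08519943042294048 F(m) [-0.2145 -0.2445  0.3419] T(m) [-0.3078 -0.0093 -0.0048] gf 0.0
tool y,z in m [ 0.9995 -0.0041  0.0342] [ 0.0271  0.7075 -0.7063] roll -0.03422515971638402
grasp-G in m [-0.0238 -0.0726  0.1061] to-go TCP world [-0.0269  0.0715 -0.1061] in tool [-0.0242  0.0199  0.1269]
```

View pics/w4c.png

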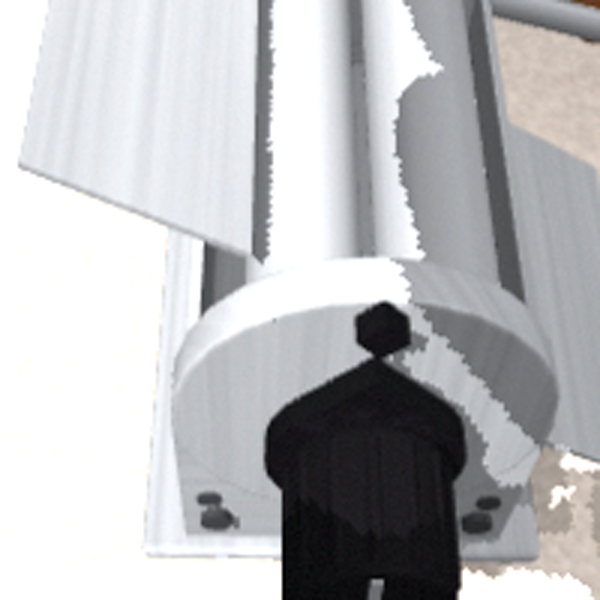

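The collar's point at (378,358) meets the diamond's lower tip at (382,355). The knob is home and the gripper is clear of it. Handing in.

```bash
python3 -c "
from plant import job
print(job.sign_off())"
```

```text
the job is handed in; nothing more can be done
None
```

I pulled the knob out, turned its point onto the diamond mark, pushed it fully home and let go. A final wrist picture showed the point on the mark, and I handed the job in at about 9 s; its verdict isn't shown to me.

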